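# Draw out the buffing gauge arm to the red clip and hold it

### The job

Get the buffing gauge ready: pull the orange transit plug up out of its socket and leave it in the blue tray. Then pinch the grey head of the telescoping arm so that its red lock button is pressed in, draw the arm out until its orange pointer is level with the red clip on the scale, and finish holding it there, still pinched, because a spring pulls it back. Do not disturb the other things on the bench.

Things in the scene. Friction and masses are not known exactly. Their poses are not given: they have to be found in the camera images.
- gauge: Fixed gauge: steel base plate 510 x 130 x 12 mm, blue housing 90 mm high at its -x end. Origin on the bench under the arm head's fully-in position; x = the way the arm comes out, y = to the red button's side, z up. Plug socket: black block at x 60, y 0, top z 42 mm. White scale bar, ticks every 10 mm, along y = -53, top z 45 mm. Yellow catch post at x 10, y 27, up to z 54 mm
- gauge_arm (a joint): Extension of the telescoping arm in m: 0 fully in, at most 0.20; grows along the gauge's +x. A spring pulls it in with 3 N when in, 6 N when far out. Locked below 0.003 until the lock button is in by more than 3.5 mm; the plug in its socket also blocks it at about 0.03. If let go when out it runs back in, as far as the catch
- grip_center (a point): Point of the arm's grey head to pinch, along the gauge's y and from above: midway between the gripped faces when the button is in, 93 mm above the bench; moves with the arm. Head 36 mm along x, from 50 to 115 mm above the bench. In the gauge's y its fixed face is at -16.5 mm from here, the red button's face at +21.5 mm free, +16.5 mm pressed (38 or 33 mm wide over both)
- lock_button (a joint): Travel of the red lock button in m: 0 out, 0.005 fully in; pushed along the gauge's -y. Spring 3.5 N at rest, 7 N fully in; a grip of 15 to 30 N presses it. It springs out when let go
- button_face (a point): Centre of the red button's outer face (28 mm along x by 40 mm high), on the gauge's +y side of the head
- pointer_tip (a point): Tip of the orange pointer that sticks out of the arm's head to the gauge's -y over the scale bar; it is at the head's middle in x and moves with the arm
- clip_mark (a point): Top of the upright tab of the red clip on the scale bar (tab 10 mm wide along the gauge's x; this point is its middle). The pointer is level with the clip when both have the same x in the gauge's frame; the clip needs the arm out by 80 to 170 mm
- plug_knob (a point): Centre of the orange plug's upright knob, 22 mm in diameter, 44 mm long, 70 mm above the bench when plugged in. Below the knob a collar 30 mm wide, 6 mm thick, then a steel shank 12 mm wide, 28 mm long, its foot 56 mm below this point; z up along the plug. 50 g; sprung detent balls hold it with 5 to 15 N: pull straight up; clear of the socket after 30 mm
- plug: The same plug, origin at the foot of its shank, z up along it
- tray_in (a point): Centre of the inner floor of the open blue tray, 5 mm or less above the bench: 160 x 160 mm outside, 152 mm square inside, walls 32 mm high; fixed. A small brass nut lies near one corner and does not matter. The plug may stand or lie in it
- spray: White spray bottle with orange head, 70 mm in diameter, 207 mm tall, origin under its centre; leave alone
- tin: Round polish tin, 72 mm in diameter, 55 mm tall, origin under its centre; leave alone
- jar: Jar with black cap, 56 mm in diameter, 75 mm tall, origin under its centre; leave alone
- sander: Cork and wood sanding block 100 x 60 x 40 mm, origin under its centre; leave alone
- wax: Brown bar of buffing wax 85 x 40 x 32 mm, origin under its centre; leave alone
- driver: Screwdriver lying along its x, handle to -x; leave alone
There are look-alikes about, which are no part of the job. Leave any purple or yellow look-alike of the plug alone.

How it is judged:
On the way, in this order (a step that is already met when the one before it is completed fails the run):
1. the plug is out of its socket (z of plug_knob in the frame of gauge above 0.11 m), for 0.1 s.
2. the plug is left in the tray (x of plug_knob in the frame of tray_in between -0.078 and 0.078 m and y of plug_knob in the frame of tray_in between -0.078 and 0.078 m and z of plug_knob in the frame of tray_in below 0.065 m and contact force between plug and the fingers below 0.05 N and linear speed of plug below 0.03 m/s), for 0.2 s.
3. the arm is unlocked with the button pressed in and drawn out (value of joint lock_button above 0.003 m and value of joint gauge_arm above 0.04 m), for 0.1 s.
At the end, for the whole second after the job is handed in: The pointer is within 5 mm of the red clip's middle along the scale, the arm still, the button in by more than 3 mm, the fingers pressing the arm with more than 2 N; the plug rests released in the tray, its knob's centre inside the walls and less than 65 mm above its floor (all of step 2 and x of pointer_tip in the frame of clip_mark between -0.005 and 0.005 m and velocity of joint gauge_arm between -0.01 and 0.01 m/s and value of joint lock_button above 0.003 m and contact force between gauge_arm and the fingers above 2 N); the arm keeps its last pose, push and grip.
It fails at once if another thing on the bench was moved more than 30 mm (distance of any of spray, tin, jar, sander, wax, driver from where it was at the start of the episode above 0.03 m).
It also fails if it takes over 59 s, if anything falls off the work surface, if the arm or the gripper's body presses on something with over 40 N, if the wrist force passes 120 N, or if a joint passes its speed limit or range.

### The arm

A 6-joint arm with a two-finger parallel gripper is mounted at the origin on the work surface. World frame = base frame: x ahead of the robot, y to its left, z up, the work surface at z = 0. Lengths are in m, angles in rad, forces in N, time in s.
With the tool pointing down it reaches from about 0.35 to 0.975 m from the base axis. Payload 17.4 kg.
Tool frame: the origin (TCP) lies on the centre line of the jaws, within the pads' length; the fingertips stand 8 mm ahead of it and the grasp point (between the pads) lies 11 mm behind it (bot.tip_extent is the distance from the TCP to the fingertips, in m); z points along the fingers, y is the direction in which the jaws open and shut (so a half turn about z gives the same grasp; the last joint's range is limited). The gripper opens to 85 mm and grips with 20 to 120 N. Pads are 22 mm wide; open, the fingers measure 114 mm over their backs; the gripper's body (76 mm by 85 mm) begins 54 mm behind the grasp point. The pads swing forward as they close: fully open they stand 13 mm farther back than shut.
Start: joints at [1.152, 0.116, 1.442, -0, 1.584, -0.038], TCP at [0.251, 0.627, 0.239] pointing down, gripper open.
Joint ranges: [-2.83, 2.83], [-0.83, 2.19], [0.07, 2.5], [-1.14, 4.28], [0.01, 3], [-2.97, 2.97]. Speed limits (rad/s): [1.89, 1.89, 2.22, 3.14, 3.14, 3.14].

### API

Orientations are given as a rotation vector (axis times angle).
In Python, from workcell import bot gives the robot as it stands.
- The arm moves only by the shell command python3 -m jog 'ROWS' [FORCE]. ROWS is a JSON object of lists of equal length, an entry for each row: "dr": the turn, a rotation vector about the world's x, y, z in rad, a list of three; "delta_pos": the shift along the world's x, y, z in m, a list of three; "grip": the opening, from -1 (shut) to 1 (fully open). In form: {"dr": [[rx, ry, rz], ...], "delta_pos": [[x, y, z], ...], "grip": [grip, ...]}. A call has 1 to 10 rows; each row shifts and turns the commanded pose from where the row before left it; what a row does not reach is not made up. A row lasts 1/10 s, in which the tool goes at most 50 mm and 8.59 degrees, less where a joint would pass 70% of its speed; a pose out of reach is approached as far as the arm can. A call with a gripper value outside its range is refused whole. The fingers move at their own pace and stop on an object; FORCE is the grip in N (left out, the last holds). Time passes only in rows, so rows that do not move let the fingers close. It gives the time, the measured TCP pose, the force and the opening at its end, in the units of the state.
- bot.read_state(): the state, without advancing time (a new reading comes with each control period).
- bot.capture(name): name is "scene" or "top"; returns the picture (420x560x3 uint8, red, green, blue); there is no depth.
- bot.camera_info(name): a dict with "fx", "fy", "cx", "cy" (pixels), "extrinsics" (4x4, takes a point from world to camera coordinates). Camera axes: x right, y down, z forward; pixel columns grow to the right and rows downward; lengths in m; the calibration is good to about 2 mm. A picture is of the moment at which its call begins. camera_info takes no time and is no camera call.
- bot.close_job(): hands the job in, once; it reports no verdict.
The state is a dict: "clock": time; "joints": joint angles; "joint_vel": joint speeds; "joint_efforts": joint torques, N m; "ee_pos": TCP position; "orientation": TCP orientation; "contact_force": force on the tool from outside, world axes, zero at the start; "moment": the same for the moment, N m; "gripper_width": finger opening in m.
Only numpy, scipy, OpenCV 4.12 (cv2) and the standard library are available. Lean on these libraries where they do the work, as an engineer would, in place of code of your own. Each camera call takes 0.05 s, during which the arm holds its last target. There are 200 camera calls.

## Working session

There is one attempt and no reset: what is moved stays moved. The work goes in short steps, Python scripts to look and compute and a shell command to move; the robot and the scene stay as the last step left them, time stands still between calls to the robot, and variables do not carry over. Pictures are saved under pics/ and viewed, about 8 in all and at most 12, crops included, and the job is handed in when it is done.

```bash
mkdir -p pics; cat > h.py <<'E'
import numpy as np, cv2
from workcell import bot
def snap(cam,name):
    im=bot.capture(cam); cv2.imwrite(f'pics/{name}.png',im[:,:,::-1]); return im
def ray(cam,u,v):
    c=bot.camera_info(cam); E=np.array(c['extrinsics']); R,t=E[:3,:3],E[:3,3]
    d=R.T@np.array([(u-c['cx'])/c['fx'],(v-c['cy'])/c['fy'],1]); return -R.T@t,d
def onz(cam,u,v,z):
    o,d=ray(cam,u,v); return o+d*(z-o[2])/d[2]
def proj(cam,p):
    c=bot.camera_info(cam); E=np.array(c['extrinsics']); q=E[:3,:3]@np.array(p)+E[:3,3]
    return np.array([c['fx']*q[0]/q[2]+c['cx'],c['fy']*q[1]/q[2]+c['cy']])
def tri(a,b):
    (o1,d1),(o2,d2)=ray(*a),ray(*b)
    s=np.linalg.lstsq(np.c_[d1,-d2],o2-o1,rcond=None)[0]
    p,q=o1+s[0]*d1,o2+s[1]*d2; return (p+q)/2,np.linalg.norm(p-q)
E
python3 - <<'E'
from h import *
a=snap('top','top0');b=snap('scene','scene0')
for n in('top','scene'):
    print(n,ray(n,280,210))
s=bot.read_state();print(s['clock'],s['ee_pos'],s['orientation'],s['gripper_width'])
E
```

```text
top (array([0.21416449, 0.10713776, 1.62359744]), array([ 0.16708103,  0.00984517, -0.98604506]))
scene (array([ 1.01275754, -0.47292946,  0.69542102]), array([-0.53422839,  0.59645341, -0.59909904]))
0.1 [0.25079994 0.62649614 0.23857626] [-5.94435898e-01 -3.08456025e+00  1.72186686e-03] 0.08551985527058757
```

View pics/top0.png

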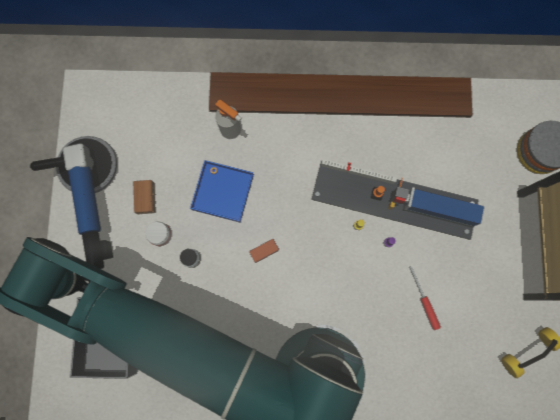

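View pics/scene0.png

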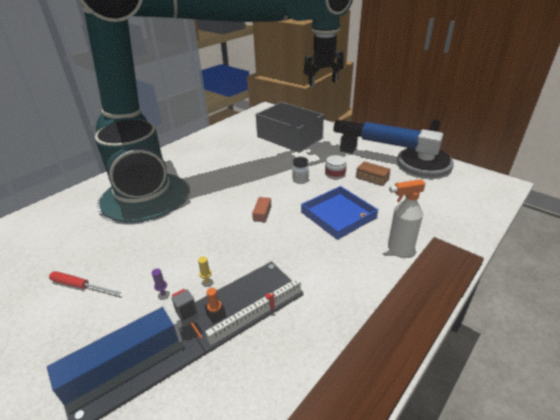

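Top view: plug at about (378,192), head (402,195), clip (349,167), tray (222,191). In the scene view the plug is at (213,300) and the clip at (271,300). Next I'll measure these and enlarge the gauge.

```bash
python3 - <<'E'
from h import *
T=cv2.imread('pics/top0.png');S=cv2.imread('pics/scene0.png')
a=cv2.resize(T[150:245,305:490],None,fx=4,fy=4,interpolation=cv2.INTER_CUBIC)[:290,:780]
b=cv2.resize(S[250:350,150:310],None,fx=3,fy=3,interpolation=cv2.INTER_CUBIC)
c=np.zeros((a.shape[0]+b.shape[0],max(a.shape[1],b.shape[1]),3),np.uint8)
c[:a.shape[0],:a.shape[1]]=a;c[a.shape[0]:,:b.shape[1]]=b;cv2.imwrite('pics/crop0.png',c);print(c.shape)
def blobs(im,lo,hi,roi,mn=8):
    m=cv2.inRange(cv2.cvtColor(im,cv2.COLOR_BGR2HSV),lo,hi);x0,y0,x1,y1=roi
    k=np.zeros_like(m);k[y0:y1,x0:x1]=m[y0:y1,x0:x1]
    n,l,st,ce=cv2.connectedComponentsWithStats(k)
    return [(st[i].tolist(),ce[i].round(1).tolist()) for i in range(1,n) if st[i][4]>=mn],k
for n,im,roi in(('top',T,(305,150,490,245)),('scene',S,(40,250,310,419))):
    print(n,'orange',blobs(im,(5,150,80),(16,255,255),roi)[0]);print(n,'red',blobs(im,(0,150,60),(4,255,255),roi)[0])
# plate, top: dark grey
bl,k=blobs(T,(0,0,30),(179,90,105),(305,150,490,245),1000);print('plate',bl)
k2=k|blobs(T,(100,80,30),(125,255,255),(400,150,490,245))[1]
cn=max(cv2.findContours(k2,cv2.RETR_EXTERNAL,cv2.CHAIN_APPROX_NONE)[0],key=cv2.contourArea)
box=cv2.boxPoints(cv2.minAreaRect(cn));print('box',box.tolist())
P=np.array([onz('top',*p,.012)[:2] for p in box]);print(P,[np.linalg.norm(P[i]-P[i-1]) for i in range(4)])
bl,k=blobs(T,(105,150,60),(125,255,255),(180,150,265,235),200)
cn=max(cv2.findContours(k,cv2.RETR_EXTERNAL,cv2.CHAIN_APPROX_NONE)[0],key=cv2.contourArea)
box=cv2.boxPoints(cv2.minAreaRect(cn));P=np.array([onz('top',*p,.03)[:2] for p in box]);print('tray',box.tolist(),P,P.mean(0),[np.linalg.norm(P[i]-P[i-1]) for i in range(4)])
E
```

```text
(590, 740, 3)
top orange [([374, 186, 10, 11, 68], [378.8, 190.9])]
top red [([396, 197, 9, 4, 19], [400.2, 198.6])]
scene orange [([207, 289, 9, 8, 55], [211.2, 292.1]), ([207, 301, 14, 10, 61], [213.4, 306.7]), ([191, 323, 10, 14, 30], [195.6, 329.3])]
scene red [([51, 273, 33, 13, 204], [66.5, 278.4]), ([266, 294, 6, 4, 13], [268.2, 295.5])]
plate [([312, 164, 168, 76, 4382], [380.6, 200.9])]
box [[310.88177490234375, 199.2103271484375], [320.92193603515625, 159.56463623046875], [485.033203125, 201.12527465820312], [474.9930419921875, 240.77096557617188]]
[[ 0.5235756   0.02743016]
 [ 0.65233048 -0.00284666]
 [ 0.52941161 -0.51767538]
 [ 0.40408139 -0.48068099]] [np.float64(0.5219729951741994), np.float64(0.13226679446710307), np.float64(0.5292992112508166), np.float64(0.1306761186098817)]
tray [[193.52310180664062, 208.4153594970703], [205.98464965820312, 162.7230682373047], [251.16925048828125, 175.04615783691406], [238.70770263671875, 220.7384490966797]] [[0.48332765 0.38954193]
 [0.62924561 0.35822682]
 [0.5927614  0.21548573]
 [0.44801437 0.24896452]] [0.53833726 0.30305475] [np.float64(0.14494494265398428), np.float64(0.14924036366730156), np.float64(0.14732995950159583), np.float64(0.14856827880789253)]
```

View pics/crop0.png

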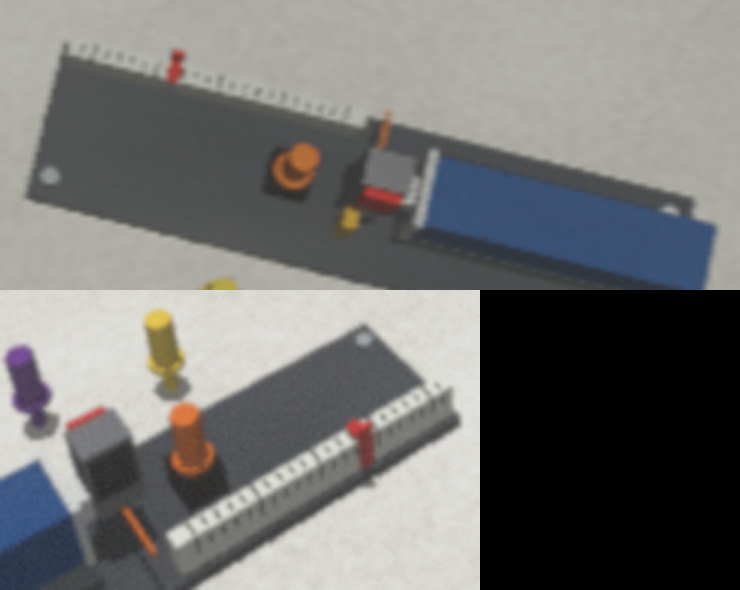

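Enlarged view (top half is the top camera, lower half the scene camera):
- **Top camera:** knob top at (381,189.3), head top at (402.5,192), clip tab top at about (350,164).
- **Scene camera:** knob top at (212,290), clip tab top at about (269,296).

```bash
python3 - <<'E'
from h import *
from scipy.spatial.transform import Rotation as R
s=bot.read_state()
print(R.from_rotvec(s['orientation']).as_matrix().round(3).tolist(),s['joints'])
e=[onz('top',305+x/4,150+y/4,.012)[:2] for x,y in((370,120),(693,200),(27,197),(385,290))]
for a,b in((0,1),(2,3)):
    d=e[a]-e[b];print('edge ang',np.degrees(np.arctan2(d[1],d[0])))
d=onz('top',305+65/4,150+45/4,.045)-onz('top',305+365/4,150+122/4,.045);print('scale ang',np.degrees(np.arctan2(d[1],d[0])))
kt=onz('top',381,189.3,.092);print('knob top',kt,onz('scene',212,287.5,.092),tri(('top',381,189.3),('scene',212,287.5)))
hd=onz('top',402.5,192,.115);print('head',hd)
d=kt-hd;print('kn-hd',np.linalg.norm(d[:2]),np.degrees(np.arctan2(d[1],d[0])))
cl=tri(('top',350,163.8),('scene',269,296));print('clip',cl)
a=np.radians(76.5);ex=np.array([np.cos(a),np.sin(a)]);ey=np.array([-ex[1],ex[0]])
print('clip rel knob',(cl[0]-kt)[:2]@ex,(cl[0]-kt)[:2]@ey,'head rel knob',-d[:2]@ex,-d[:2]@ey)
print('yellow',[(onz('top',360,222,.07)-kt)[:2]@v for v in(ex,ey)],'purple',[(onz('top',390,241,.07)-kt)[:2]@v for v in(ex,ey)])
print('scale end rel knob',[(onz('top',305+65/4,150+45/4,.045)-kt)[:2]@v for v in(ex,ey)])
E
```

```text
[[-0.928, 0.372, -0.0], [0.372, 0.928, -0.001], [0.0, -0.001, -1.0]] [ 1.15220775e+00  1.16493246e-01  1.44223468e+00  2.10456717e-05
  1.58399507e+00 -3.78294378e-02]
edge ang 76.88905297273702
edge ang 76.40698835306864
scale ang 76.38880756134502
knob top [ 0.54291396 -0.17752419  0.092     ] [ 0.53997256 -0.16629646  0.092     ] (array([ 0.54346861, -0.17305055,  0.09931939]), np.float64(0.007535853264447816))
head [ 0.53125803 -0.23633736  0.115     ]
kn-hd 0.05995706710210673 78.7900604518281
clip (array([ 0.62811937, -0.08871033,  0.06007345]), np.float64(0.0009714438467528387))
clip rel knob 0.10625073279979728 -0.06211799471276976 head rel knob -0.05990918191416711 -0.002395791698324701
yellow [np.float64(0.03574920598160263), np.float64(0.1080165525827025)] purple [np.float64(-0.06362844716828374), np.float64(0.14086266070386272)]
scale end rel knob [np.float64(0.19319549155066335), np.float64(-0.05138104330154881)]
```

```bash
python3 -m jog '{"dr":[[0,0,-0.0792],[0,0,-0.0792],[0,0,-0.0792],[0,0,-0.0792],[0,0,-0.0792],[0,0,-0.0792],[0,0,-0.0792],[0,0,-0.0792],[0,0,-0.0792]],"delta_pos":[[0.0162,-0.0446,0],[0.0162,-0.0446,0],[0.0162,-0.0446,0],[0.0162,-0.0446,0],[0.0162,-0.0446,0],[0.0162,-0.0446,0],[0.0162,-0.0446,0],[0.0162,-0.0446,0],[0.0162,-0.0446,0]],"grip":[0.2,0.2,0.2,0.2,0.2,0.2,0.2,0.2,0.2]}' 40
python3 -m jog '{"dr":[[0,0,-0.0792],[0,0,-0.0792],[0,0,-0.0792],[0,0,-0.0792],[0,0,-0.0792],[0,0,-0.0792],[0,0,-0.0792],[0,0,-0.0792],[0,0,-0.0792],[0,0,0]],"delta_pos":[[0.0162,-0.0446,0],[0.0162,-0.0446,0],[0.0162,-0.0446,0],[0.0162,-0.0446,0],[0.0162,-0.0446,0],[0.0162,-0.0446,0],[0.0162,-0.0446,0],[0.0162,-0.0446,0],[0.0162,-0.0446,0],[0,0,0]],"grip":[0.2,0.2,0.2,0.2,0.2,0.2,0.2,0.2,0.2,0.2]}'
python3 - <<'E'
from h import *
from scipy.spatial.transform import Rotation as R
s=bot.read_state();m=R.from_rotvec(s['orientation']).as_matrix();print(s['ee_pos'],np.degrees(np.arctan2(m[1,1],m[0,1])),s['gripper_width'],s['contact_force'],s['clock'])
b=snap('scene','s1');cv2.imwrite('pics/s1c.png',cv2.resize(b[150:380,100:330,::-1],None,fx=2.5,fy=2.5,interpolation=cv2.INTER_CUBIC))
E
```

```text
clock: 1.0
ee_pos: [0.3967, 0.2234, 0.2392]
orientation: [1.637, 2.681, 0.0]
contact_force: [1.0, 1.0, -0.2]
gripper_width: 0.0514
clock: 2.0
ee_pos: [0.543, -0.1804, 0.238]
orientation: [-2.473, -1.936, 0.002]
contact_force: [-0.5, 0.3, -0.2]
gripper_width: 0.0516
[ 0.54304285 -0.18038009  0.23797176] -13.877495224180134 0.05157370182744161 [-0.51007393  0.33571681 -0.17475396] 2.0
```

View pics/s1c.png

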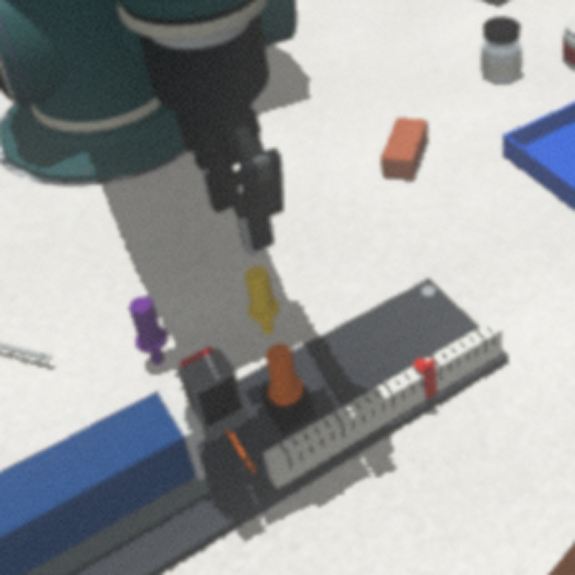

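The gripper is above the plug, and the knob top is at scene (211.3,290.3).

```bash
python3 - <<'E'
from h import *
print(onz('scene',211.3,290.3,.092),tri(('top',381,189.3),('scene',211.3,290.3)))
print(onz('scene',211.3,290.3,.092)-onz('top',381,189.3,.092))
E
```

```text
[ 0.54466488 -0.1723103   0.092     ] (array([ 0.54411598, -0.17509361,  0.09330824]), np.float64(0.005282593184839595))
[ 1.75092194e-03  5.21388802e-03 -1.11022302e-16]
```

```bash
python3 -m jog '{"dr":[[0,0,0.007],[0,0,0],[0,0,0],[0,0,0],[0,0,0],[0,0,0],[0,0,0],[0,0,0],[0,0,0],[0,0,0]],"delta_pos":[[0.001,0.005,-0.02],[0,0,-0.03],[0,0,-0.03],[0,0,-0.03],[0,0,-0.025],[0,0,-0.02],[0,0,-0.015],[0,0,-0.005],[0,0,0],[0,0,0]],"grip":[0.2,0.2,0.2,0.2,0.2,0.2,0.2,0.2,0.2,0.2]}'
python3 -m jog '{"dr":[[0,0,0],[0,0,0],[0,0,0],[0,0,0],[0,0,0],[0,0,0]],"delta_pos":[[0,0,0],[0,0,0],[0,0,0],[0,0,0],[0,0,0],[0,0,0]],"grip":[-1,-1,-1,-1,-1,-1]}' 40
```

```text
clock: 3.05
ee_pos: [0.5439, -0.1711, 0.0654]
orientation: [2.459, 1.953, 0.001]
contact_force: [-0.0, -0.1, 0.6]
gripper_width: 0.0511
clock: 3.65
ee_pos: [0.545, -0.1716, 0.0657]
orientation: [2.458, 1.951, 0.004]
contact_force: [8.7, -2.4, 0.1]
gripper_width: 0.0205
```

```bash
python3 -m jog '{"dr":[[0,0,0],[0,0,0],[0,0,0],[0,0,0],[0,0,0],[0,0,0],[0,0,0],[0,0,0],[0,0,0],[0,0,0]],"delta_pos":[[0.001,0,0.004],[0,0,0.006],[0,0,0.008],[0,0,0.01],[0,0,0.015],[0,0,0.025],[0,0,0.03],[0,0,0.03],[0,0,0.03],[0,0,0]],"grip":[-1,-1,-1,-1,-1,-1,-1,-1,-1,-1]}'
python3 - <<'E'
from h import *
b=snap('scene','s2');cv2.imwrite('pics/s2c.png',cv2.resize(b[100:380,100:400,::-1],None,fx=2,fy=2,interpolation=cv2.INTER_CUBIC))
t=onz('top',222,191,.0);print(t)
for z in(.03,):print([onz('top',*p,z)[:2] for p in((222.3,191.5),)])
E
```

```text
clock: 4.65
ee_pos: [0.5455, -0.1715, 0.2279]
orientation: [2.456, 1.95, 0.005]
contact_force: [0.1, -0.7, -1.4]
gripper_width: 0.0214
[0.54613379 0.30792434 0.        ]
[array([0.53843876, 0.30321676])]
```

View pics/s2c.png

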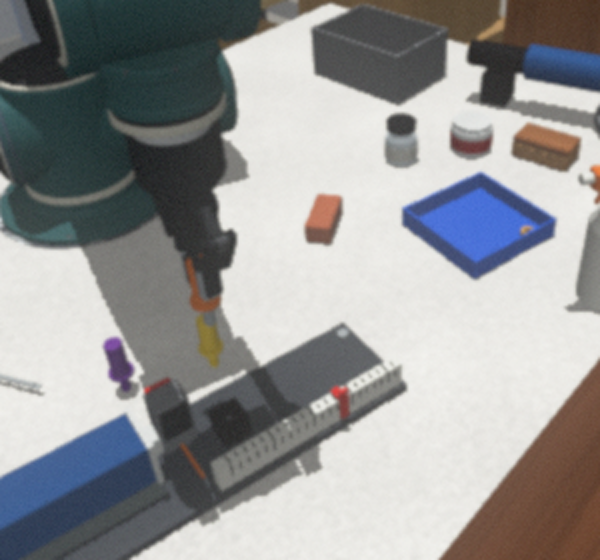

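The plug is clear of the socket and upright in the grip, at crop (205,285). The tray is free.

```bash
python3 -m jog '{"dr":[[0,0,0],[0,0,0],[0,0,0],[0,0,0],[0,0,0],[0,0,0],[0,0,0],[0,0,0],[0,0,0],[0,0,0]],"delta_pos":[[0,0.025,0],[0,0.045,0],[-0.001,0.048,0],[-0.001,0.048,0],[-0.001,0.048,0],[-0.001,0.048,0],[-0.001,0.048,0],[-0.001,0.048,0],[0,0.045,0],[0,0.035,0]],"grip":[-1,-1,-1,-1,-1,-1,-1,-1,-1,-1]}'
python3 -m jog '{"dr":[[0,0,0],[0,0,0],[0,0,0],[0,0,0],[0,0,0],[0,0,0],[0,0,0],[0,0,0],[0,0,0],[0,0,0]],"delta_pos":[[0,0.025,-0.01],[0,0.012,-0.02],[0,0,-0.03],[0,0,-0.03],[0,0,-0.03],[0,0,-0.025],[0,0,-0.015],[0,0,-0.006],[0,0,0],[0,0,0]],"grip":[-1,-1,-1,-1,-1,-1,-1,-1,-1,-1]}'
```

```text
clock: 5.7
ee_pos: [0.5376, 0.2692, 0.2215]
orientation: [-2.459, -1.955, 0.002]
contact_force: [0.0, -0.0, -0.5]
gripper_width: 0.0211
clock: 6.7
ee_pos: [0.5389, 0.304, 0.0573]
orientation: [2.46, 1.953, 0.002]
contact_force: [0.1, 0.1, -0.5]
gripper_width: 0.0207
```

```bash
python3 -m jog '{"dr":[[0,0,0],[0,0,0],[0,0,0],[0,0,0],[0,0,0],[0,0,0],[0,0,0],[0,0,0]],"delta_pos":[[0,0,-0.002],[0,0,0],[0,0,0],[0,0,0],[0,0,0],[0,0,0],[0,0,0],[0,0,0]],"grip":[-1,-1,0,0,0.2,0.2,0.2,0.2]}'
python3 -m jog '{"dr":[[0,0,0],[0,0,0],[0,0,0],[0,0,0],[0,0,0],[0,0,0],[0,0,0],[0,0,0],[0,0,0]],"delta_pos":[[0,0,0.01],[0,0,0.02],[0,0,0.03],[0,0,0.03],[0,0,0.03],[0,0,0.03],[0,0,0.02],[0,0,0],[0,0,0]],"grip":[0.2,0.2,0.2,0.2,0.2,0.2,0.2,0.2,0.2]}'
python3 - <<'E'
from h import *
b=snap('scene','s3');cv2.imwrite('pics/s3c.png',cv2.resize(b[100:310,200:440,::-1],None,fx=2,fy=2,interpolation=cv2.INTER_CUBIC))
E
```

```text
clock: 7.5
ee_pos: [0.5385, 0.3038, 0.0543]
orientation: [-2.46, -1.954, 0.0]
contact_force: [-1.0, -0.5, -0.9]
gripper_width: 0.0512
clock: 8.4
ee_pos: [0.5385, 0.3038, 0.2247]
orientation: [2.46, 1.953, 0.001]
contact_force: [0.3, -1.1, -0.9]
gripper_width: 0.0512
```

View pics/s3c.png

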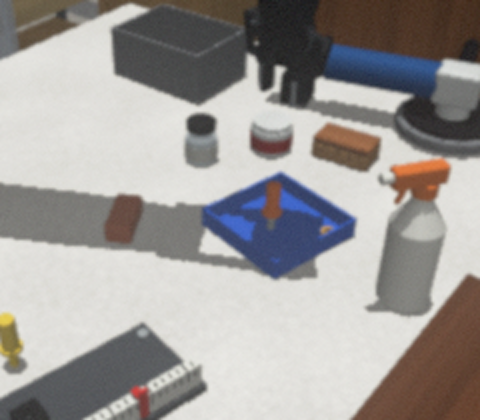

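The plug stands upright in the tray, at crop (272,200), released. Next I'll move over the head.

```bash
python3 -m jog '{"dr":[[0,0,0],[0,0,0],[0,0,0],[0,0,0],[0,0,0],[0,0,0],[0,0,0],[0,0,0],[0,0,0],[0,0,0]],"delta_pos":[[0,-0.03,0],[0,-0.046,0],[-0.001,-0.046,0],[-0.001,-0.046,0],[-0.001,-0.046,0],[-0.001,-0.046,0],[-0.001,-0.046,0],[-0.001,-0.046,0],[0,-0.046,0],[0,-0.046,0]],"grip":[0.5,0.5,0.5,0.5,0.5,0.5,0.5,0.5,0.5,0.5]}' 20
python3 -m jog '{"dr":[[0,0,0],[0,0,0],[0,0,0],[0,0,0],[0,0,0],[0,0,0]],"delta_pos":[[0,-0.046,0],[0,-0.03,0],[0,-0.018,0],[0,0,-0.02],[0,0,-0.02],[0,0,0]],"grip":[0.5,0.5,0.5,0.5,0.5,0.5]}' 20
python3 - <<'E'
from h import *
from scipy.spatial.transform import Rotation as R
s=bot.read_state();m=R.from_rotvec(s['orientation']).as_matrix();print(s['ee_pos'],np.degrees(np.arctan2(m[1,1],m[0,1])),s['gripper_width'],s['contact_force'])
b=snap('scene','s4');cv2.imwrite('pics/s4c.png',cv2.resize(b[200:380,80:320,::-1],None,fx=3,fy=3,interpolation=cv2.INTER_CUBIC))
E
```

```text
clock: 9.45
ee_pos: [0.5317, -0.1419, 0.2232]
orientation: [-2.459, -1.953, 0.001]
contact_force: [1.7, 1.0, 0.2]
gripper_width: 0.0644
clock: 10.05
ee_pos: [0.5315, -0.2333, 0.1809]
orientation: [-2.456, -1.951, 0.003]
contact_force: [0.1, 0.7, -1.1]
gripper_width: 0.0642
[ 0.53146201 -0.23327684  0.18086557] -13.085482350506991 0.06416095606907121 [ 0.14570291  0.65322918 -1.14464296]
```

View pics/s4c.png

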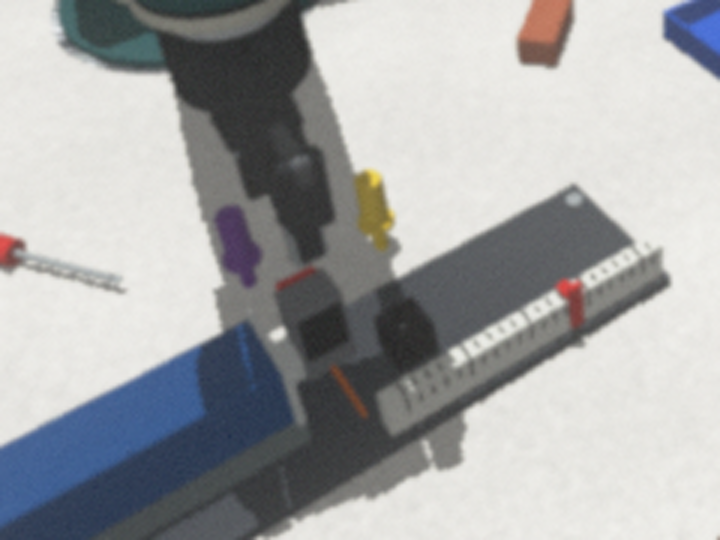

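The gripper is above the head, which is at crop (312,310), so I'll descend.

```bash
python3 -m jog '{"dr":[[0,0,0],[0,0,0],[0,0,0],[0,0,0],[0,0,0],[0,0,0],[0,0,0]],"delta_pos":[[0,0,-0.02],[0,0,-0.02],[0,0,-0.02],[0,0,-0.02],[0,0,-0.015],[0,0,-0.003],[0,0,0]],"grip":[0.5,0.5,0.5,0.5,0.5,0.5,0.5]}' 25
python3 -m jog '{"dr":[[0,0,0],[0,0,0],[0,0,0],[0,0,0],[0,0,0]],"delta_pos":[[0,0,0],[0,0,0],[0,0,0],[0,0,0],[0,0,0]],"grip":[-1,-1,-1,-1,-1]}' 25
```

```text
clock: 10.8
ee_pos: [0.5327, -0.234, 0.0867]
orientation: [2.46, 1.954, 0.0]
contact_force: [-0.1, 0.3, 0.6]
gripper_width: 0.0641
clock: 11.3
ee_pos: [0.5317, -0.2341, 0.0875]
orientation: [-2.459, -1.953, 0.002]
contact_force: [-13.3, 3.8, 11.5]
gripper_width: 0.0308
```

```bash
python3 -m jog '{"dr":[[0,0,0],[0,0,0],[0,0,0]],"delta_pos":[[-0.0015,0,0.001],[0,0,0],[0,0,0]],"grip":[-1,-1,-1]}' 30
```

```text
clock: 11.6
ee_pos: [0.5315, -0.2341, 0.0876]
orientation: [2.46, 1.953, 0.002]
contact_force: [7.9, 0.2, -4.9]
gripper_width: 0.0314
```

```bash
python3 -m jog '{"dr":[[0,0,0],[0,0,0],[0,0,0],[0,0,0],[0,0,0],[0,0,0],[0,0,0],[0,0,0]],"delta_pos":[[0.0012,0.0049,0],[0.0023,0.0097,0],[0.0023,0.0097,0],[0.0023,0.0097,0],[0.0023,0.0097,0],[0.0023,0.0097,0],[0,0,0],[0,0,0]],"grip":[-1,-1,-1,-1,-1,-1,-1,-1]}' 30
python3 - <<'E'
from h import *
b=snap('scene','s5');cv2.imwrite('pics/s5c.png',cv2.resize(b[200:380,80:320,::-1],None,fx=3,fy=3,interpolation=cv2.INTER_CUBIC))
E
```

```text
clock: 12.4
ee_pos: [0.544, -0.1809, 0.0876]
orientation: [2.459, 1.953, -0.0]
contact_force: [4.5, -3.9, -4.0]
gripper_width: 0.0308
```

View pics/s5c.png

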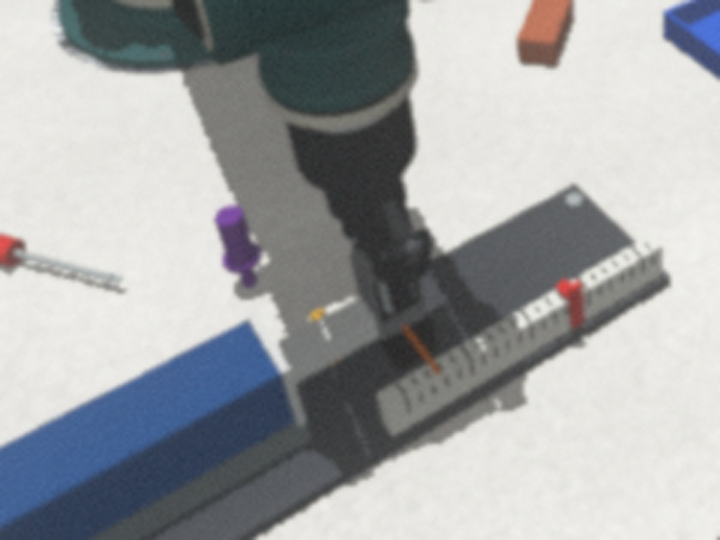

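The arm is drawn out with the head held; the pointer tip is at crop (437,370) and the clip at (568,287). About 110 mm remains, so I'll go 95 mm and then measure.

```bash
python3 -m jog '{"dr":[[0,0,0],[0,0,0],[0,0,0],[0,0,0],[0,0,0],[0,0,0],[0,0,0],[0,0,0],[0,0,0],[0,0,0]],"delta_pos":[[0.0012,0.0049,0],[0.0028,0.0117,0],[0.0028,0.0117,0],[0.0028,0.0117,0],[0.0028,0.0117,0],[0.0028,0.0117,0],[0.0028,0.0117,0],[0.0028,0.0117,0],[0.0012,0.0056,0],[0,0,0]],"grip":[-1,-1,-1,-1,-1,-1,-1,-1,-1,-1]}' 30
python3 - <<'E'
from h import *
a=snap('top','t6');b=snap('scene','s6')
x=cv2.resize(b[250:345,190:320,::-1],None,fx=6,fy=6,interpolation=cv2.INTER_CUBIC)[:,:780]
cv2.imwrite('pics/s6c.png',x)
y=cv2.resize(a[150:200,310:410,::-1],None,fx=7,fy=7,interpolation=cv2.INTER_CUBIC);cv2.imwrite('pics/t6c.png',y)
s=bot.read_state();print(s['ee_pos'])
E
```

```text
clock: 13.45
ee_pos: [0.5657, -0.0882, 0.0876]
orientation: [2.46, 1.954, -0.001]
contact_force: [-1.0, -5.0, 0.1]
gripper_width: 0.0308
[ 0.56557639 -0.08866299  0.08759003]
```

View pics/s6c.png

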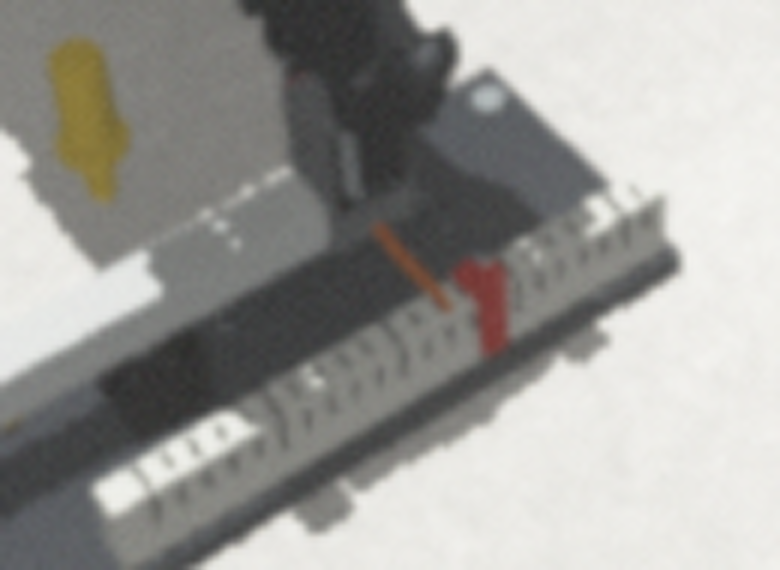

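View pics/t6c.png

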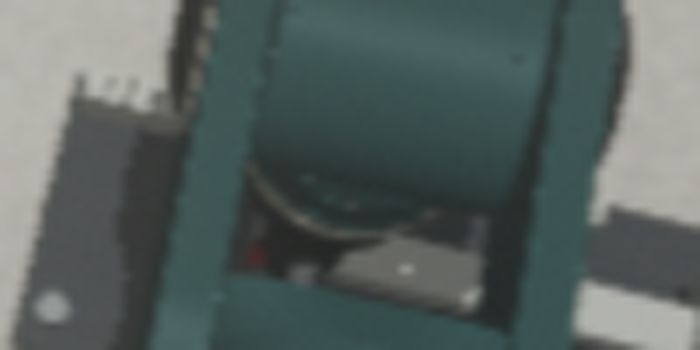

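In the scene crop the pointer tip is at about (445,305), i.e. full-frame (264.2,300.8). The clip's upright strip has its top at about (494,263), with a lower part at its left (468,272). The arm blocks the top view. I'll triangulate the clip and pointer from the first pictures.

```bash
python3 - <<'E'
from h import *
a=np.radians(76.5);ex=np.array([np.cos(a),np.sin(a)]);ey=np.array([-ex[1],ex[0]])
k=np.array([.545,-.174]);g0=k-.06*ex
G=lambda p:(((p[:2]-g0)@ex*1e3).round(1),((p[:2]-g0)@ey*1e3).round(1),(p[2]*1e3).round(1))
for n,t,s in(('strip top',(350,163.8),(272.3,293.8)),('blob',(350,163.8),(268.5,295.5)),('lower blob',(348.9,168.5),(268.2,295.5)),
  ('ptr0',(402,178.3),(201.7,337.7))):
    p,r=tri(('top',*t),('scene',*s));print(n,G(p),round(r*1e3,1))
for z in(.045,.05,.055,.06,.065,.07):print(z,'ptr now',G(onz('scene',264.2,300.8,z)),'strip',G(onz('scene',272.3,293.8,z)),'blob',G(onz('scene',268.2,295.5,z)),'top',G(onz('top',350,163.8,z)),'ptr0 top',G(onz('top',402,178.3,z)))
e=bot.read_state()['ee_pos'];print('tcp',G(e))
for m in('top0','scene0'):
    im=cv2.imread(f'pics/{m}.png');h=cv2.cvtColor(im,cv2.COLOR_BGR2HSV)
    x0,y0,x1,y1=(342,158,358,174) if m=='top0' else (260,288,282,312)
    mk=((h[...,0]<8)|(h[...,0]>172))&(h[...,1]>90);print(m)
    for y in range(y0,y1):print(y,''.join('#' if mk[y,x] and im[y,x,2]>150 else '+' if mk[y,x] else '.' for x in range(x0,x1)))
E
```

```text
strip top (np.float64(166.0), np.float64(-61.6), np.float64(64.1)) 8.7
blob (np.float64(162.0), np.float64(-60.3), np.float64(61.5)) 0.1
lower blob (np.float64(164.0), np.float64(-49.8), np.float64(49.4)) 6.5
ptr0 (np.float64(-1.0), np.float64(-60.2), np.float64(51.5)) 6.4
0.045 ptr now (np.float64(153.7), np.float64(-54.8), np.float64(45.0)) strip (np.float64(178.9), np.float64(-49.4), np.float64(45.0)) blob (np.float64(168.9), np.float64(-47.9), np.float64(45.0)) top (np.float64(161.0), np.float64(-65.0), np.float64(45.0)) ptr0 top (np.float64(-5.1), np.float64(-61.0), np.float64(45.0))
0.05 ptr now (np.float64(151.6), np.float64(-58.4), np.float64(50.0)) strip (np.float64(176.6), np.float64(-53.0), np.float64(50.0)) blob (np.float64(166.7), np.float64(-51.5), np.float64(50.0)) top (np.float64(161.3), np.float64(-63.6), np.float64(50.0)) ptr0 top (np.float64(-4.3), np.float64(-59.6), np.float64(50.0))
0.055 ptr now (np.float64(149.5), np.float64(-62.0), np.float64(55.0)) strip (np.float64(174.2), np.float64(-56.7), np.float64(55.0)) blob (np.float64(164.5), np.float64(-55.2), np.fl
[... 1458 characters left out ...]
...
172 ................
173 ................
scene0
288 ......................
289 ......................
290 ......................
291 ......................
292 ......................
293 .......+#.............
294 ......########........
295 .....+########........
296 ......######++........
297 .......###++++........
298 .......+#+++++........
299 .........+++++........
300 ..........++++........
301 ..........++++........
302 ..........++++........
303 ..........++++........
304 ..........++++........
305 ..........++++........
306 ...........+++........
307 ...........+++........
308 ...........+..........
309 ......................
310 ......................
311 ......................
```

Three estimates of the distance still to go:
- **Top camera:** the clip is 165–167 mm from the pointer's start.
- **TCP:** the present extension is about 149.5 mm.
- **Scene camera:** about 15 mm remains.

I'll move 16 mm.

```bash
python3 -m jog '{"dr":[[0,0,0],[0,0,0],[0,0,0],[0,0,0],[0,0,0],[0,0,0],[0,0,0]],"delta_pos":[[0.0009,0.0039,0],[0.0014,0.0058,0],[0.0009,0.0039,0],[0.0005,0.0019,0],[0,0,0],[0,0,0],[0,0,0]],"grip":[-1,-1,-1,-1,-1,-1,-1]}' 30
python3 - <<'E'
from h import *
a=np.radians(76.5);ex=np.array([np.cos(a),np.sin(a)]);ey=np.array([-ex[1],ex[0]]);g0=np.array([.545,-.174])-.06*ex
b=snap('scene','s7');e=bot.read_state()['ee_pos'];print((e[:2]-g0)@ex+.0016)
h=cv2.cvtColor(np.ascontiguousarray(b[:,:,::-1]),cv2.COLOR_BGR2HSV)
P=lambda x,y,z:proj('scene',[*(g0+x*ex+y*ey),z]).round(1)
# expected scene pixels at gauge coords, incl. camera bias calibrated by the known knob top
bias=np.array([211.3,290.3])-P(.06,0,.092);print('bias',bias)
for z,y in((.0515,-.06),(.05,-.053),(.06,-.06)):print(z,y,[(x,(P(x/1e3,y,z)+bias).tolist()) for x in(160,165,170)])
cv2.imwrite('pics/s7c.png',cv2.resize(b[275:320,240:300,::-1],None,fx=12,fy=12,interpolation=cv2.INTER_CUBIC))
E
```

```text
clock: 14.25
ee_pos: [0.5692, -0.0734, 0.0876]
orientation: [-2.461, -1.953, 0.001]
contact_force: [-3.8, -4.7, 2.6]
gripper_width: 0.031
0.16506061611059555
bias [ 0.5 -0.6]
0.0515 -0.06 [(160, [268.3, 298.3]), (165, [270.2, 297.20000000000005]), (170, [272.1, 296.1])]
0.05 -0.053 [(160, [266.5, 296.8]), (165, [268.4, 295.70000000000005]), (170, [270.3, 294.6])]
0.06 -0.06 [(160, [268.1, 295.70000000000005]), (165, [270.1, 294.6]), (170, [272.0, 293.50000000000006])]
```

View pics/s7c.png

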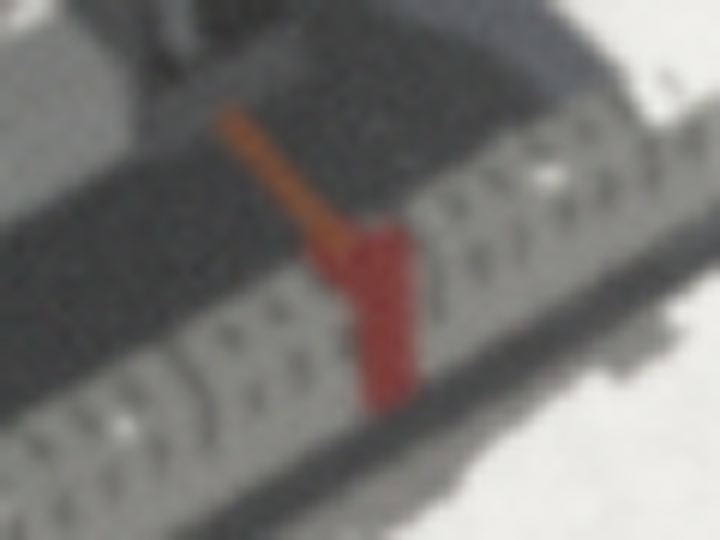

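The pointer lies over the clip's saddle, and the tab (crop x 355–412) hides its tip. The estimates put the clip 1.5–3 mm further out, so I'll nudge 2 mm and do a final check.

```bash
python3 -m jog '{"dr":[[0,0,0],[0,0,0],[0,0,0],[0,0,0],[0,0,0],[0,0,0],[0,0,0]],"delta_pos":[[0.0005,0.002,0],[0,0,0],[0,0,0],[0,0,0],[0,0,0],[0,0,0],[0,0,0]],"grip":[-1,-1,-1,-1,-1,-1,-1]}' 30
python3 - <<'E'
from h import *
a=np.radians(76.5);ex=np.array([np.cos(a),np.sin(a)]);g0=np.array([.545,-.174])-.06*ex
e=bot.read_state();print((e['ee_pos'][:2]-g0)@ex+.0016,np.abs(e['joint_vel']).max())
b=snap('scene','s8')
c=np.zeros((580,720,3),np.uint8)
c[:270]=cv2.resize(b[280:307,245:317,::-1],None,fx=10,fy=10,interpolation=cv2.INTER_CUBIC)
c[270:570,:600]=cv2.resize(b[170:270,250:450,::-1],None,fx=3,fy=3,interpolation=cv2.INTER_CUBIC)
cv2.imwrite('pics/s8c.png',c)
E
```

```text
clock: 15.0
ee_pos: [0.5696, -0.0714, 0.0876]
orientation: [-2.461, -1.953, 0.001]
contact_force: [-2.7, -2.9, 1.9]
gripper_width: 0.0308
0.16712092036446838 0.0013672760254687009
```

View pics/s8c.png

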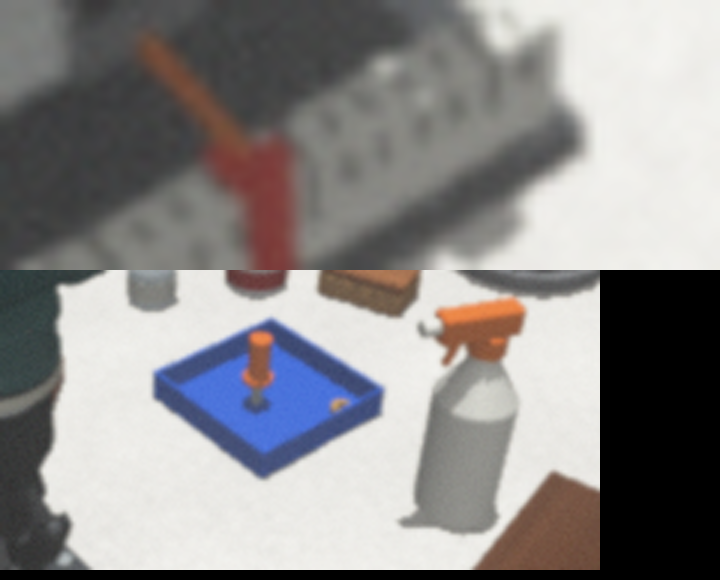

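The pointer runs onto the middle of the clip at crop (250,150). The plug stands in the tray at (260,370), and the arm is still with the grip at 30.8 mm, so I'll hand in.

```bash
python3 -c "
from workcell import bot
print(bot.close_job())"
```

```text
the job is handed in; nothing more can be done
None
```

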